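# Make up two board-repair kits

### The job

Make up the two repair kits from the parts on the bench: the blue tray gets the black capacitor and the white relay, the yellow tray gets the green capacitor and the aluminium heat sink. In each tray stand the capacitor in the middle of the white-floored pocket and the other part in the middle of the black-floored pocket, all upright as they stand now. Leave the orange capacitor and the copper choke standing where they are.

Things in the scene. Friction and masses are not known exactly. Their poses are not given: they have to be found in the camera images.
- cap_black_mid (a point): Capacitor, an upright cylinder 30 mm in diameter and 45 mm tall with a black sleeve and a small bare metal disc in the middle of its top. 35 to 70 g, loose. The point is its centre, 22.5 mm above its underside; z up along its axis.
- cap_green_mid (a point): Capacitor, an upright cylinder 30 mm in diameter and 45 mm tall with a green sleeve and a small bare metal disc in the middle of its top. 35 to 70 g, loose. The point is its centre, 22.5 mm above its underside; z up along its axis.
- cap_orange_mid (a point): Capacitor, an upright cylinder 30 mm in diameter and 45 mm tall with an orange sleeve and a small bare metal disc in the middle of its top. 35 to 70 g, loose. The point is its centre, 22.5 mm above its underside; z up along its axis. Not wanted: it stays where it is.
- relay_mid (a point): Relay, a white block with a red foot and a red bar on top, 34 mm (x) by 26 mm (y), 40 mm tall. 35 to 70 g, loose. The point is its centre, 20 mm above its underside; z up.
- heatsink_mid (a point): Aluminium heat sink with upright fins, 40 mm (x) by 24 mm (y), 40 mm tall; can be gripped across its y (or x). 35 to 70 g, loose. The point is its centre, 20 mm above its underside; z up.
- choke_mid (a point): Choke, a copper-wound ring lying flat, 38 mm in diameter and 24 mm tall. 35 to 70 g, loose. Not wanted: it stays where it is. The point is its centre, 12 mm above its underside.
- tray_blue: Blue kit tray, fixed to the bench: 164 mm (x) by 84 mm (y). Two open pockets, each 76 x 76 mm inside: the one with the WHITE floor is centred 40 mm along the tray's +x, the one with the BLACK floor 40 mm along its -x, both at y = 0. Pocket floors lie 4 mm above the bench, the rims and the 4 mm thick walls 9 mm above it. Origin: centre of the tray's underside, on the bench; z up.
- tray_yellow: Yellow kit tray, fixed to the bench: 164 mm (x) by 84 mm (y). Two open pockets, each 76 x 76 mm inside: the one with the WHITE floor is centred 40 mm along the tray's +x, the one with the BLACK floor 40 mm along its -x, both at y = 0. Pocket floors lie 4 mm above the bench, the rims and the 4 mm thick walls 9 mm above it. Origin: centre of the tray's underside, on the bench; z up.
Mind the look-alikes: they are no part of the job. What is shaped like the part that bears relay_mid but purple is not meant.

How it is judged:
At the end, for the whole second after the job is handed in: Each of the four parts stands upright (0.12 rad) and at rest on the floor of its own pocket of its own tray, centre within 15 mm of the pocket's middle along each tray side and 4 mm in height; the orange capacitor and the choke stand within 15 mm of where they were (x of cap_black_mid in the frame of tray_blue between 0.025 and 0.055 m and y of cap_black_mid in the frame of tray_blue between -0.015 and 0.015 m and z of cap_black_mid in the frame of tray_blue between 0.0225 and 0.0305 m and angle between each of cap_black_mid, relay_mid, cap_green_mid, heatsink_mid, cap_orange_mid, choke_mid's own z axis and vertical below 0.12 rad and linear speed of each of cap_black, relay, cap_green, heatsink below 0.02 m/s and x of relay_mid in the frame of tray_blue between -0.055 and -0.025 m and y of relay_mid in the frame of tray_blue between -0.015 and 0.015 m and z of relay_mid in the frame of tray_blue between 0.02 and 0.028 m and x of cap_green_mid in the frame of tray_yellow between 0.025 and 0.055 m and y of cap_green_mid in the frame of tray_yellow between -0.015 and 0.015 m and z of cap_green_mid in the frame of tray_yellow between 0.0225 and 0.0305 m and x of heatsink_mid in the frame of tray_yellow between -0.055 and -0.025 m and y of heatsink_mid in the frame of tray_yellow between -0.015 and 0.015 m and z of heatsink_mid in the frame of tray_yellow between 0.02 and 0.028 m and distance of each of cap_orange_mid, choke_mid from where it was at the start of the episode below 0.015 m); the robot touches nothing.
It fails at once if the orange capacitor is shoved more than 25 mm or knocked over (distance of cap_orange_mid from where it was at the start of the episode above 0.025 m or angle between cap_orange_mid's own z axis and vertical above 0.5 rad).
It fails at once if the copper choke is shoved more than 25 mm or knocked over (distance of choke_mid from where it was at the start of the episode above 0.025 m or angle between choke_mid's own z axis and vertical above 0.5 rad).
It also fails if it takes over 106 s, if anything falls off the work surface, if the arm or the gripper's body presses on something with over 40 N, if the wrist force passes 120 N, or if a joint passes its speed limit or range.

### The arm

A 6-joint arm with a two-finger parallel gripper is mounted at the origin on the work surface. World frame = base frame: x ahead of the robot, y to its left, z up, the work surface at z = 0. Lengths are in m, angles in rad, forces in N, time in s.
With the tool pointing down it reaches from about 0.35 to 0.975 m from the base axis. Payload 4.9 kg.
Tool frame: the origin (TCP) lies at the very end of the fingers, on their centre line; the grasp point (between the pads) lies 19 mm behind it (ctrl.pinch_z is the distance from the TCP to the grasp point, in m); z points along the fingers, y is the direction in which the jaws open and shut (so a half turn about z gives the same grasp; the last joint's range is limited). The gripper opens to 85 mm and grips with 20 to 120 N. Pads are 22 mm wide; open, the fingers measure 114 mm over their backs; the gripper's body (76 mm by 85 mm) begins 54 mm behind the grasp point. The pads swing forward as they close: fully open they stand 13 mm farther back than shut.
Start: joints at [-1.29, 0.053, 1.613, -0, 1.476, -0.119], TCP at [0.243, -0.576, 0.231] pointing down, gripper open.
Joint ranges: [-3.01, 3.01], [-1.01, 2.22], [0.06, 2.58], [-1.02, 4.17], [0.09, 2.62], [-3.14, 3.14]. Speed limits (rad/s): [2.57, 2.57, 3.14, 3.14, 3.14, 3.14].

### API

Orientations are given as a rotation vector (axis times angle).
In Python, from station import ctrl gives the robot as it stands.
- The arm moves only by the tool carry_out, never from a script. Its argument "series" is a list of rows, each a list of 7 numbers: the shift along the world's x, y, z each as a share of 0.025 m, from -1 to 1, then the turn, a rotation vector about the world's x, y, z each as a share of 0.1 rad, from -1 to 1, then the opening, from 0 (shut) to 1 (fully open). A call has 1 to 12 rows; each row shifts and turns the commanded pose from where the row before left it; what a row does not reach is not made up. A row lasts 1/10 s, in which the tool goes at most 50 mm and 8.59 degrees, less where a joint would pass 70% of its speed; a pose out of reach is approached as far as the arm can. A call with a number of a shift or a turn outside -1 to 1 is refused whole. A call with a gripper value outside its range is refused whole. The fingers move at their own pace and stop on an object; "grip_force" is the grip in N (left out, the last holds). Time passes only in rows, so rows that do not move let the fingers close. It gives the time, the measured TCP pose, the force and the opening at its end, in the units of the state.
- ctrl.get_obs(): the state, without advancing time (a new reading comes with each control period).
- ctrl.get_image(name): name is "scene" or "top"; returns a dict with "frame" (480x640x3 uint8, blue, green, red), "fx", "fy", "cx", "cy" (pixels), "R" (3x3) and "t" (3): a world point X has camera coordinates R X + t. Camera axes: x right, y down, z forward; pixel columns grow to the right and rows downward; lengths in m; the calibration is good to about 2 mm. A picture is of the moment at which its call begins. There is no depth.
- ctrl.finish_job(): hands the job in, once; it reports no verdict.
Trained networks look in a picture, given as the dict that the camera call returned (one of the last four; its "shot" number tells which), for a name from the list of things; names that differ only in an ending like _2 or _b are one class to them, and where a whole thing is asked for, a point or a joint stands for the part that bears it (a point fixed in the world has none). Each returns a list of dicts, best first, with "p" (0 to 1); they miss things now and then, are a little off and sometimes report something else, mostly with a low value. They report only what shows in the picture. A call takes as long as a camera call. They do not tell look-alikes from the thing itself.
- ctrl.trace(picture, name): "mask" (480x640 bool, what is visible of it) and "rect" ([left, top, width, height] as shares, 0 to 1, of the picture: columns of its width, rows of its height, round what is visible of it).
- ctrl.mark_of(picture, name): "position" ([column, row] as shares, 0 to 1, of the picture: columns of its width, rows of its height: a listed point, or the origin of a listed thing).
The state is a dict: "t": time; "q": joint angles; "dq": joint speeds; "effort": joint torques, N m; "tool_pos": TCP position; "tool_rot": TCP orientation; "contact_force": force on the tool from outside, world axes, zero at the start; "wrist_torque": the same for the moment, N m; "opening": finger opening in m.
Only numpy, scipy, OpenCV 4.12 (cv2) and the standard library are available. Lean on these libraries where they do the work, as an engineer would, in place of code of your own. Each camera call takes 0.05 s, during which the arm holds its last target.

## Working session

There is one attempt and no reset: what is moved stays moved. The work goes in short steps, Python scripts to look and compute and a tool call to move; the robot and the scene stay as the last step left them, time stands still between calls to the robot, and variables do not carry over. Pictures are saved under pics/ and viewed, and the job is handed in when it is done.

Besides the shell and the picture viewer there is one more tool, called after "Request:" by a JSON object that holds its "name" and its "arguments", one argument or row to a line. carry_out: Moves the arm, as the interface text tells. Shift numbers are shares of 0.025 m and turn numbers shares of 0.1 rad, none past 1 either way. Its arguments: {"type":"object","properties":{"series":{"type":"array"},"grip_force":{"type":"number"}},"required":["series"]}

```bash
mkdir -p pics; ls; python3 - <<'E'
from station import ctrl
import cv2,numpy as np
print(ctrl.get_obs())
for n in("top","scene"):
    p=ctrl.get_image(n); cv2.imwrite(f"pics/{n}0.png",p["frame"])
    print(n,p["fx"],p["fy"],p["cx"],p["cy"],np.array(p["R"]).tolist(),p["t"])
E
```

```text
pics
{'t': 0.0, 'q': array([-1.28996953e+00,  5.33529298e-02,  1.61426993e+00,  3.50016429e-05,
        1.47597745e+00, -1.18981305e-01]), 'dq': array([-1.21536967e-03,  7.28985764e-04, -5.60898872e-05,  7.24366524e-04,
        1.44081897e-03,  3.04711780e-04]), 'effort': array([ 3.29103903e-03, -3.93671143e+01, -3.70175958e+01,  1.94202189e-04,
        6.95652081e-03,  7.03009661e-06]), 'tool_pos': array([ 0.24312723, -0.57511562,  0.23007982]), 'tool_rot': array([-3.07706688e+00, -6.23439600e-01,  2.00243848e-04]), 'contact_force': array([-0.59057775,  0.25896403, -0.13642923]), 'wrist_torque': array([-0.02490519,  0.04302409,  0.01490989]), 'opening': 0.08532426376970424}
top 480.8595107623475 480.8595107623475 317.854352675207 234.65482917668714 [[0.0028058857891882275, -0.9997976470979691, -0.019919635094615862], [-0.99992252251024, -0.0025635456947107273, -0.012181018439752958], [0.012127488680534959, 0.019952270317829743, -0.9997273783024387]] [0.00280181 0.48789268 0.76921629]
scene 437.92102336655466 437.92102336655466 313.6825620498618 239.35992911013327 [[0.806708191930787, 0.5908639003263199, -0.010086841077850996], [0.3796703247705078, -0.53129395426522, -0.7573487826951882], [-0.4528491333329656, 0.6071297929210818, -0.6529326741611164]] [-0.39689024 -0.14074348  0.9953452 ]
```

View pics/top0.png

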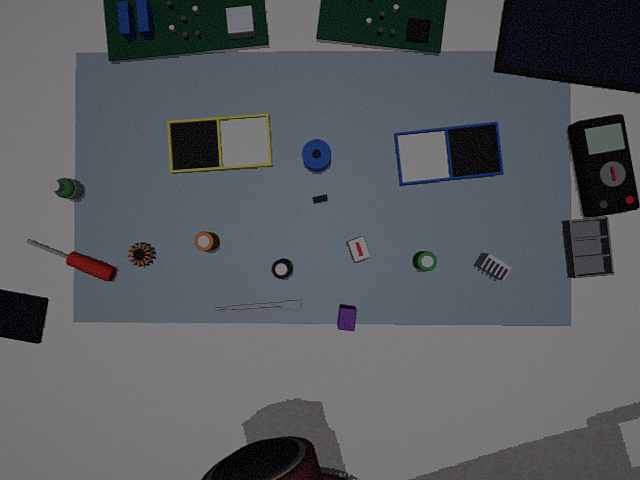

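View pics/scene0.png

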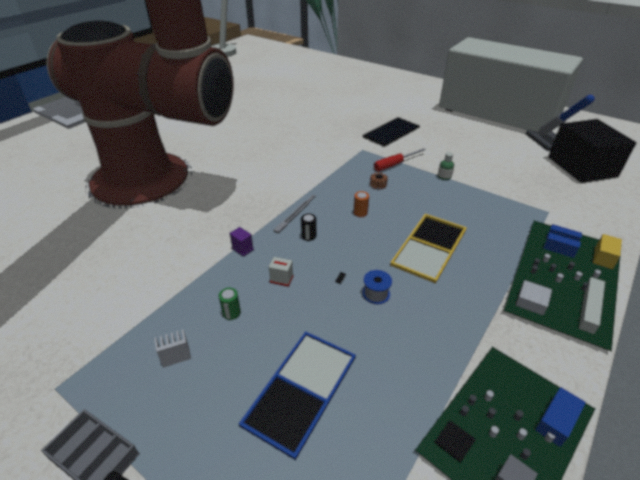

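```bash
cat > h.py <<'E'
from station import ctrl
import cv2,numpy as np
def ray(p,u,v):
    R=np.array(p["R"]);t=np.array(p["t"]);C=-R.T@t
    d=R.T@np.array([(u-p["cx"])/p["fx"],(v-p["cy"])/p["fy"],1]);return C,d
def at(p,u,v,z):
    C,d=ray(p,u,v);return C+d*(z-C[2])/d[2]
def proj(p,X):
    c=np.array(p["R"])@np.asarray(X,float)+np.array(p["t"]);return c[0]/c[2]*p["fx"]+p["cx"],c[1]/c[2]*p["fy"]+p["cy"]
Z=dict(cap_black_mid=.0225,cap_green_mid=.0225,cap_orange_mid=.0225,relay_mid=.02,heatsink_mid=.02,choke_mid=.012,tray_blue=0,tray_yellow=0)
E
python3 - <<'E'
from h import *
t=ctrl.get_image("top");s=ctrl.get_image("scene")
for n,z in Z.items():
    for nm,p in(("top",t),("scene",s)):
        for m in ctrl.mark_of(p,n)[:3]:
            u,v=m["position"][0]*640,m["position"][1]*480
            print(n,nm,round(m["p"],2),round(u,1),round(v,1),at(p,u,v,z).round(4))
for n in("relay_mid","heatsink_mid","tray_blue","tray_yellow","cap_black_mid","cap_green_mid"):
    for m in ctrl.trace(t,n)[:2]:
        k=m["mask"].astype(np.uint8); c=max(cv2.findContours(k,0,1)[0],key=len)
        b=cv2.boxPoints(cv2.minAreaRect(c)); zt=dict(Z,tray_blue=.009,tray_yellow=.009).get(n)
        print(n,round(m["p"],2),k.sum(),b.round(1).tolist(),[at(t,*q,zt)[:2].round(4).tolist() for q in b])
f=t["frame"]
cv2.imwrite("pics/c1.png",cv2.resize(f[220:300,330:530],None,fx=4,fy=4,interpolation=2))
cv2.imwrite("pics/c2.png",cv2.resize(f[225:290,120:310],None,fx=4,fy=4,interpolation=2))
E
```

```text
cap_black_mid top 0.52 281.0 268.9 [0.4339 0.0613 0.0225]
cap_green_mid top 0.65 422.2 257.6 [ 0.4523 -0.159   0.0225]
cap_green_mid scene 0.94 230.9 304.2 [ 0.4525 -0.1623  0.0225]
cap_orange_mid top 0.65 220.1 147.0 [0.6253 0.1581 0.0225]
cap_orange_mid scene 0.85 363.4 204.1 [0.4829 0.1802 0.0225]
relay_mid top 0.68 345.4 319.0 [ 0.3557 -0.0397  0.02  ]
relay_mid top 0.64 359.6 248.2 [ 0.4666 -0.0618  0.02  ]
relay_mid top 0.28 492.6 268.1 [ 0.4363 -0.2687  0.02  ]
relay_mid scene 0.83 241.5 241.7 [ 0.3617 -0.0429  0.02  ]
relay_mid scene 0.56 278.6 273.0 [ 0.4673 -0.0651  0.02  ]
heatsink_mid top 0.96 493.5 268.3 [ 0.4359 -0.2701  0.02  ]
heatsink_mid scene 0.57 174.1 347.7 [ 0.4422 -0.2663  0.02  ]
choke_mid top 0.59 141.0 256.7 [0.4518 0.2865 0.012 ]
choke_mid top 0.39 356.7 247.1 [ 0.4682 -0.0576  0.012 ]
choke_mid scene 0.75 377.3 181.1 [0.4565 0.2827 0.012 ]
tray_blue top 0.76 448.4 155.1 [ 0.6163 -0.2052  0.    ]
tray_blue scene 0.94 303.5 389.2 [ 0.6222 -0.2011  0.    ]
tray_yellow top 0.94 219.6 145.9 [0.6315 0.164  0.    ]
tray_yellow scene 0.72 426.7 246.3 [0.6315 0.162
[... 821 characters left out ...]
03.29998779296875, 174.10000610351562], [398.8999938964844, 185.3000030517578]] [[0.6514, -0.1155], [0.6689, -0.2807], [0.5845, -0.2895], [0.5666, -0.1246]]
tray_yellow 0.89 5503 [[165.1999969482422, 119.5], [269.0, 112.5999984741211], [272.6000061035156, 167.0], [168.89999389648438, 173.89999389648438]] [[0.6724, 0.25], [0.6831, 0.0828], [0.5959, 0.0767], [0.5848, 0.2436]]
cap_black_mid 0.87 333 [[267.5, 268.5], [282.0, 254.0], [295.0, 267.0], [280.5, 281.5]] [[0.4344, 0.0825], [0.4572, 0.0598], [0.4369, 0.0394], [0.4141, 0.062]]
cap_green_mid 0.83 374 [[412.0, 251.0], [435.0, 251.0], [435.0, 270.0], [412.0, 270.0]] [[0.4625, -0.1431], [0.4627, -0.1788], [0.4331, -0.1788], [0.433, -0.1431]]
```

View pics/c1.png

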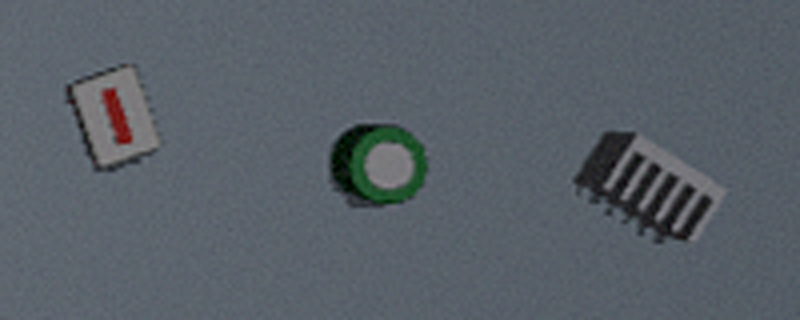

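View pics/c2.png

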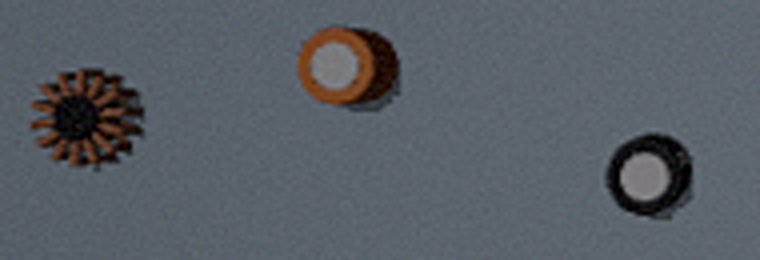

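```bash
python3 - <<'E'
from h import *
t=ctrl.get_image("top")
g=lambda x,y,a,b:(a+(x+.5)/4-.5,b+(y+.5)/4-.5)
f=t["frame"]
def disc(u,v,z):
    w=f[int(v)-9:int(v)+10,int(u)-9:int(u)+10].astype(float); m=(w.min(2)>105)
    ys,xs=np.nonzero(m);print(m.sum()); a,b=xs.mean()+int(u)-9,ys.mean()+int(v)-9
    return a,b,at(t,a,b,z).round(4)
print("black",disc(281,269,.045));print("green",disc(427,261,.045));print("orange",disc(204,241,.045))
for n,cs in(("relay",[(70,86),(134,66),(158,147),(100,170)]),("hs",[(636,133),(727,188),(694,240),(603,190)])):
    P=[at(t,*g(*c,330,220),.04)[:2] for c in cs];P=np.array(P)
    print(n,P.round(4).tolist(),P.mean(0).round(4))
    for i in range(4):
        d=P[(i+1)%4]-P[i];print(np.hypot(*d).round(4),np.degrees(np.arctan2(d[1],d[0])).round(1))
# tray corners: color segmentation
h=cv2.cvtColor(f,cv2.COLOR_BGR2HSV)
for nm,lo,hi,box in(("blue",(105,120,60),(125,255,255),(385,110,515,195)),("yel",(20,100,80),(35,255,255),(155,105,285,185))):
    m=np.zeros((480,640),np.uint8);x0,y0,x1,y1=box;m[y0:y1,x0:x1]=cv2.inRange(h,lo,hi)[y0:y1,x0:x1]
    pts=cv2.findNonZero(m);b=cv2.boxPoints(cv2.minAreaRect(pts));P=np.array([at(t,*q,.009)[:2] for q in b]);print(nm,len(pts),b.round(1).tolist(),P.round(4).tolist(),P.mean(0).round(4))
    for i in range(4):
        d=P[(i+1)%4]-P[i];print(np.hypot(*d).round(4),np.degrees(np.arctan2(d[1],d[0])).round(1))
E
```

```text
102
black (np.float64(280.5), np.float64(268.9019607843137), array([0.4352, 0.0599, 0.045 ]))
102
green (np.float64(426.70588235294116), np.float64(260.96078431372547), array([ 0.4481, -0.1613,  0.045 ]))
99
orange (np.float64(203.0), np.float64(241.0), array([0.4772, 0.1785, 0.045 ]))
relay [[0.4777, -0.0414], [0.4854, -0.0657], [0.4545, -0.0749], [0.4457, -0.0529]] [ 0.4658 -0.0587]
0.0256 -72.5
0.0322 -163.4
0.0238 111.8
0.034 19.8
hs [[0.4604, -0.2559], [0.4397, -0.2901], [0.42, -0.2777], [0.4388, -0.2434]] [ 0.4397 -0.2668]
0.04 -121.2
0.0233 147.8
0.0391 61.2
0.025 -29.9
blue 896 [[393.79998779296875, 132.5], [497.20001220703125, 121.0], [503.1000061035156, 173.5], [399.70001220703125, 185.0]] [[0.6509, -0.1166], [0.6689, -0.2801], [0.5853, -0.2891], [0.567, -0.1259]] [ 0.618  -0.2029]
0.1645 -83.7
0.084 -173.8
0.1642 96.4
0.0843 6.4
yel 866 [[166.39999389648438, 120.4000015258789], [268.29998779296875, 112.9000015258789], [272.1000061035156, 165.0], [170.3000030517578, 172.5]] [[0.6709, 0.2481], [0.6826, 0.084], [0.599, 0.0775], [0.587, 0.2413]] [0.6349 0.1627]
0.1645 -85.9
0.0839 -175.6
0.1643 94.2
0.0842 4.6
```

Request:
{"name": "carry_out", "arguments": {
  "series": [
    [0.64, 1, -0.33, 0, 0, 0.54, 1],
    [0.64, 1, -0.33, 0, 0, 0.54, 1],
    [0.64, 1, -0.33, 0, 0, 0.54, 1],
    [0.64, 1, -0.33, 0, 0, 0.54, 1],
    [0.64, 1, -0.33, 0, 0, 0.54, 1],
    [0.64, 1, -0.33, 0, 0, 0.54, 1],
    [0.64, 1, -0.33, 0, 0, 0.54, 1],
    [0.64, 1, -0.33, 0, 0, 0.54, 1],
    [0.64, 1, -0.33, 0, 0, 0.54, 1],
    [0.64, 1, -0.33, 0, 0, 0.54, 1],
    [0.64, 1, -0.33, 0, 0, 0.54, 1],
    [0.64, 1, -0.33, 0, 0, 0.54, 1]
  ],
  "grip_force": 30
}}

```text
t: 2.55
tool_pos: [0.4359, -0.2747, 0.1322]
tool_rot: [2.718, 1.574, 0.0]
contact_force: [0.5, 0.3, 0.1]
opening: 0.0853
```

Request:
{"name": "carry_out", "arguments": {
  "series": [
    [0, 0, 0, 0, 0, 0, 1],
    [0, 0, 0, 0, 0, 0, 1]
  ]
}}

```text
t: 2.75
tool_pos: [0.4354, -0.2754, 0.1322]
tool_rot: [2.719, 1.573, -0.001]
contact_force: [0.0, -0.2, 0.4]
opening: 0.0852
```

Request:
{"name": "carry_out", "arguments": {
  "series": [
    [0.16, 0.33, 0, 0, 0, 0, 1],
    [0, 0, -0.8, 0, 0, 0, 1],
    [0, 0, -0.8, 0, 0, 0, 1],
    [0, 0, -0.8, 0, 0, 0, 1],
    [0, 0, -0.8, 0, 0, 0, 1],
    [0, 0, -0.8, 0, 0, 0, 1],
    [0, 0, -0.5, 0, 0, 0, 1],
    [0, 0, -0.3, 0, 0, 0, 1],
    [0, 0, 0, 0, 0, 0, 1]
  ]
}}

```text
t: 3.65
tool_pos: [0.4388, -0.2674, 0.0117]
tool_rot: [-2.72, -1.57, 0.001]
contact_force: [0.5, 0.3, 0.3]
opening: 0.0855
```

```bash
python3 - <<'E'
from h import *
p=ctrl.get_image("scene");cv2.imwrite("pics/s1.png",cv2.resize(p["frame"][220:440,60:360],None,fx=2.5,fy=2.5))
E
```

```text
(no output)
```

View pics/s1.png

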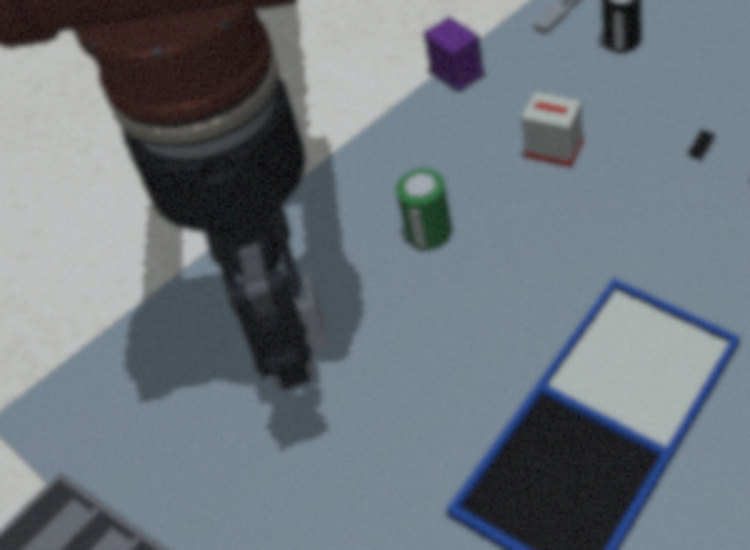

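The gripper sits over the heat sink, hiding it (around 290,370 in the crop). Nothing else has been disturbed, so I'll close.

Request:
{"name": "carry_out", "arguments": {
  "series": [
    [0, 0, 0, 0, 0, 0, 0],
    [0, 0, 0, 0, 0, 0, 0],
    [0, 0, 0, 0, 0, 0, 0],
    [0, 0, 0, 0, 0, 0, 0],
    [0, 0, 0, 0, 0, 0, 0],
    [0, 0, 0, 0, 0, 0, 0],
    [0, 0, 0, 0, 0, 0, 0],
    [0, 0, 0, 0, 0, 0, 0],
    [0, 0, 0, 0, 0, 0, 0],
    [0, 0, 0, 0, 0, 0, 0]
  ],
  "grip_force": 40
}}

```text
t: 4.7
tool_pos: [0.4397, -0.2677, 0.0129]
tool_rot: [2.72, 1.571, 0.001]
contact_force: [-0.2, 1.0, 5.3]
opening: 0.0231
```

Request:
{"name": "carry_out", "arguments": {
  "series": [
    [0, 0, 0.4, 0, 0, 0, 0],
    [0, 0, 0.9, 0, 0, 0, 0],
    [0, 0, 0.9, 0, 0, 0, 0],
    [0, 0, 0.9, 0, 0, 0, 0],
    [0.2, 0.5, 0.9, 0, 0, 0, 0],
    [0.4, 1, 0.8, 0, 0, 0, 0],
    [0.4, 1, 0, 0, 0, 0, 0],
    [0.4, 1, 0, 0, 0, 0, 0],
    [0.4, 1, 0, 0, 0, 0, 0],
    [0.4, 1, 0, 0, 0, 0, 0],
    [0.4, 1, 0, 0, 0, 0, 0],
    [0.4, 1, 0, 0, 0, 0, 0]
  ]
}}

```text
t: 5.9
tool_pos: [0.5139, -0.0787, 0.1319]
tool_rot: [-2.72, -1.571, 0.001]
contact_force: [0.9, -0.1, 0.1]
opening: 0.0232
```

Request:
{"name": "carry_out", "arguments": {
  "series": [
    [0.4, 1, 0, 0, 0, 0, 0],
    [0.4, 1, 0, 0, 0, 0, 0],
    [0.4, 1, 0, 0, 0, 0, 0],
    [0.4, 1, 0, 0, 0, 0, 0],
    [0.4, 1, 0, 0, 0, 0, 0],
    [0.4, 1, 0, 0, 0, 0, 0],
    [0.4, 1, 0, 0, 0, 0, 0],
    [0.4, 1, 0, 0, 0, 0, 0],
    [0.4, 1, 0, 0, 0, 0, 0],
    [0.4, 1, 0, 0, 0, 0, 0],
    [0.4, 1, 0, 0, 0, 0, 0],
    [0, 0, 0, 0, 0, 0, 0]
  ]
}}

```text
t: 7.1
tool_pos: [0.6243, 0.1975, 0.1319]
tool_rot: [-2.717, -1.575, 0.0]
contact_force: [-0.3, -1.3, 0.5]
opening: 0.0237
```

Request:
{"name": "carry_out", "arguments": {
  "series": [
    [0.3, 0.22, -0.4, 0, 0, 0, 0],
    [0, 0, -0.9, 0, 0, 0, 0],
    [0, 0, -0.9, 0, 0, 0, 0],
    [0, 0, -0.9, 0, 0, 0, 0],
    [0, 0, -0.6, 0, 0, 0, 0],
    [0, 0, -0.4, 0, 0, 0, 0],
    [0, 0, -0.3, 0, 0, 0, 0],
    [0, 0, -0.14, 0, 0, 0, 0],
    [0, 0, 0, 0, 0, 0, 0]
  ]
}}

```text
t: 8.0
tool_pos: [0.632, 0.2005, 0.019]
tool_rot: [2.72, 1.571, 0.001]
contact_force: [-0.8, 0.8, -1.1]
opening: 0.0233
```

Request:
{"name": "carry_out", "arguments": {
  "series": [
    [0, 0.1, -0.06, 0, 0, 0, 0],
    [0, 0, -0.04, 0, 0, 0, 0],
    [0, 0, 0, 0, 0, 0, 0],
    [0, 0, 0, 0, 0, 0, 0.6],
    [0, 0, 0, 0, 0, 0, 0.6],
    [0, 0, 0, 0, 0, 0, 0.6],
    [0, 0, 0, 0, 0, 0, 0.6],
    [0, 0, 0.5, 0, 0, 0, 0.6],
    [0, 0, 0.9, 0, 0, 0, 0.6],
    [0, 0, 0.9, 0, 0, 0, 0.6],
    [0, 0, 0.9, 0, 0, 0, 0.6],
    [0, 0, 0.9, 0, 0, 0, 0.7]
  ]
}}

```text
t: 9.2
tool_pos: [0.632, 0.2031, 0.1209]
tool_rot: [2.72, 1.571, 0.002]
contact_force: [0.9, 0.2, 0.0]
opening: 0.0597
```

Request:
{"name": "carry_out", "arguments": {
  "series": [
    [-0.88, -0.64, 0, 0, 0, -0.8, 0.7],
    [-0.88, -0.64, 0, 0, 0, -0.8, 0.7],
    [-0.88, -0.64, 0, 0, 0, -0.8, 0.7],
    [-0.88, -0.64, 0, 0, 0, -0.8, 0.7],
    [-0.88, -0.64, 0, 0, 0, -0.8, 0.7],
    [-0.88, -0.64, 0, 0, 0, -0.8, 0.7],
    [-0.88, -0.64, 0, 0, 0, -0.8, 0.7],
    [-0.88, -0.64, 0, 0, 0, -0.8, 0.7],
    [-0.88, -0.64, 0, 0, 0, -0.8, 0.7],
    [0, 0, 0, 0, 0, 0, 0.7],
    [0, 0, 0, 0, 0, 0, 0.7]
  ]
}}

```text
t: 10.3
tool_pos: [0.4342, 0.0589, 0.1198]
tool_rot: [3.099, 0.512, 0.004]
contact_force: [0.0, 0.5, -0.1]
opening: 0.0598
```

```bash
python3 - <<'E'
from h import *
p=ctrl.get_image("top");cv2.imwrite("pics/t2.png",p["frame"]);print(ctrl.get_obs()["tool_pos"])
E
```

```text
[0.43454591 0.05913259 0.11984415]
```

View pics/t2.png

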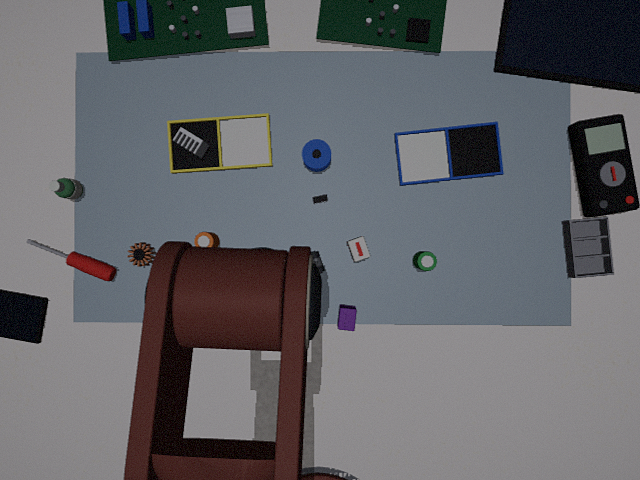

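```bash
python3 - <<'E'
from h import *
p=ctrl.get_image("scene");cv2.imwrite("pics/s2.png",p["frame"])
E
```

```text
(no output)
```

View pics/s2.png

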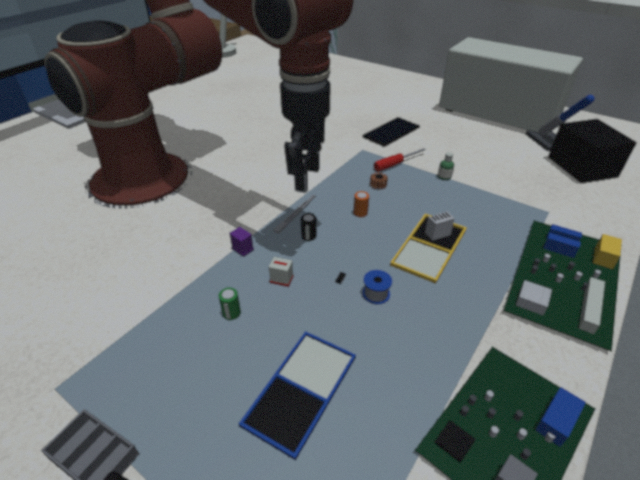

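Request:
{"name": "carry_out", "arguments": {
  "series": [
    [0.03, 0.04, -0.8, 0, 0, 0, 0.7],
    [0, 0, -0.8, 0, 0, 0, 0.7],
    [0, 0, -0.8, 0, 0, 0, 0.7],
    [0, 0, -0.8, 0, 0, 0, 0.7],
    [0, 0, -0.6, 0, 0, 0, 0.7],
    [0, 0, -0.4, 0, 0, 0, 0.7],
    [0, 0, -0.1, 0, 0, 0, 0.7],
    [0, 0, 0, 0, 0, 0, 0],
    [0, 0, 0, 0, 0, 0, 0],
    [0, 0, 0, 0, 0, 0, 0],
    [0, 0, 0, 0, 0, 0, 0],
    [0, 0, 0, 0, 0, 0, 0]
  ]
}}

```text
t: 11.6
tool_pos: [0.4356, 0.0601, 0.0124]
tool_rot: [3.099, 0.512, 0.004]
contact_force: [1.2, 0.4, 3.9]
opening: 0.0289
```

Request:
{"name": "carry_out", "arguments": {
  "series": [
    [0, 0, 0, 0, 0, 0, 0],
    [0, 0, 0, 0, 0, 0, 0],
    [0, 0, 0, 0, 0, 0, 0]
  ]
}}

```text
t: 11.9
tool_pos: [0.4356, 0.0601, 0.0124]
tool_rot: [3.099, 0.512, 0.003]
contact_force: [0.4, 1.0, 4.5]
opening: 0.029
```

Request:
{"name": "carry_out", "arguments": {
  "series": [
    [0, 0, 0.4, 0, 0, 0, 0],
    [0, 0, 0.9, 0, 0, 0, 0],
    [0, 0, 0.9, 0, 0, 0, 0],
    [0, 0, 0.9, 0, 0, 0, 0],
    [0.35, -0.45, 0.9, 0, 0, 0, 0],
    [0.7, -0.9, 0.3, 0, 0, 0, 0],
    [0.7, -0.9, 0, 0, 0, 0, 0],
    [0.7, -0.9, 0, 0, 0, 0, 0],
    [0.7, -0.9, 0, 0, 0, 0, 0],
    [0.7, -0.9, 0, 0, 0, 0, 0],
    [0.7, -0.9, 0, 0, 0, 0, 0],
    [0.7, -0.9, 0, 0, 0, 0, 0]
  ]
}}

```text
t: 13.1
tool_pos: [0.5657, -0.1095, 0.1185]
tool_rot: [-3.099, -0.512, 0.002]
contact_force: [0.2, 0.5, -0.6]
opening: 0.0295
```

Request:
{"name": "carry_out", "arguments": {
  "series": [
    [0.7, -0.9, 0, 0, 0, 0, 0],
    [0.7, -0.9, 0, 0, 0, 0, 0],
    [0.4, -0.4, 0, 0, 0, 0, 0],
    [0, 0, 0, 0, 0, 0, 0],
    [0, 0, 0, 0, 0, 0, 0]
  ]
}}

```text
t: 13.6
tool_pos: [0.61, -0.1633, 0.1183]
tool_rot: [-3.098, -0.512, 0.002]
contact_force: [-0.2, 0.4, -0.4]
opening: 0.0291
```

Request:
{"name": "carry_out", "arguments": {
  "series": [
    [0.14, 0, -0.6, 0, 0, 0, 0],
    [0, 0, -0.9, 0, 0, 0, 0],
    [0, 0, -0.9, 0, 0, 0, 0],
    [0, 0, -0.8, 0, 0, 0, 0],
    [0, 0, -0.5, 0, 0, 0, 0],
    [0, 0, -0.2, 0, 0, 0, 0],
    [0, 0, -0.1, 0, 0, 0, 0],
    [0, 0, -0.04, 0, 0, 0, 0],
    [0, 0, 0, 0, 0, 0, 0]
  ]
}}

```text
t: 14.5
tool_pos: [0.615, -0.1639, 0.0188]
tool_rot: [3.099, 0.513, 0.002]
contact_force: [1.2, -0.1, -0.4]
opening: 0.029
```

Request:
{"name": "carry_out", "arguments": {
  "series": [
    [0, 0, 0, 0, 0, 0, 0.6],
    [0, 0, 0, 0, 0, 0, 0.6],
    [0, 0, 0, 0, 0, 0, 0.6],
    [0, 0, 0, 0, 0, 0, 0.6],
    [0, 0, 0.5, 0, 0, 0, 0.7],
    [0, 0, 0.9, 0, 0, 0, 0.7],
    [0, 0, 0.9, 0, 0, 0, 0.7],
    [0, 0, 0.9, 0, 0, 0, 0.7],
    [0, 0, 0.9, 0, 0, 0, 0.7]
  ]
}}

```text
t: 15.4
tool_pos: [0.6145, -0.1638, 0.1224]
tool_rot: [3.099, 0.513, 0.001]
contact_force: [0.1, 0.0, -0.1]
opening: 0.0597
```

Request:
{"name": "carry_out", "arguments": {
  "series": [
    [-0.85, 0.6, 0, 0, 0, 0, 0.7],
    [-0.85, 0.6, 0, 0, 0, 0, 0.7],
    [-0.85, 0.6, 0, 0, 0, 0, 0.7],
    [-0.85, 0.6, 0, 0, 0, 0, 0.7],
    [-0.85, 0.6, 0, 0, 0, 0, 0.7],
    [-0.85, 0.6, 0, 0, 0, 0, 0.7],
    [-0.85, 0.6, 0, 0, 0, 0, 0.7],
    [0, 0, 0, 0, 0, 0, 0.7],
    [0, 0, 0, 0, 0, 0, 0.7]
  ]
}}

```text
t: 16.3
tool_pos: [0.4659, -0.0588, 0.1213]
tool_rot: [3.098, 0.513, 0.003]
contact_force: [-0.1, -0.2, 1.0]
opening: 0.0599
```

```bash
python3 - <<'E'
from h import *
p=ctrl.get_image("top");cv2.imwrite("pics/t3.png",p["frame"])
q=ctrl.get_image("scene");cv2.imwrite("pics/s3.png",q["frame"])
E
```

```text
(no output)
```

View pics/s3.png

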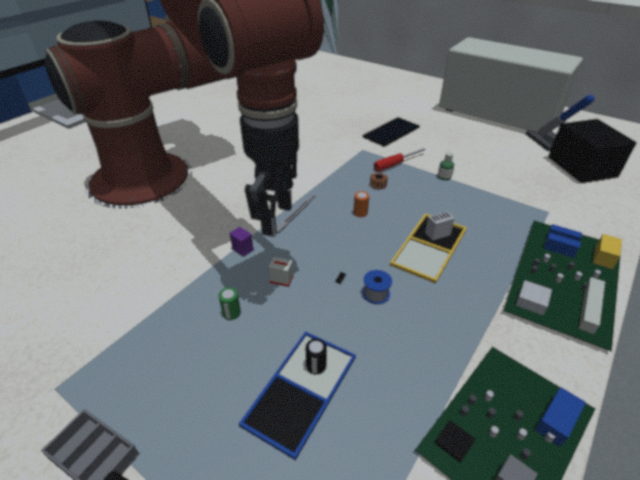

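The black capacitor stands in the white pocket of the blue tray (316,356). The heat sink is in the yellow tray's black pocket. Next I'll descend onto the relay.

Request:
{"name": "carry_out", "arguments": {
  "series": [
    [0, -0.03, -0.8, 0, 0, 0, 0.7],
    [0, 0, -0.8, 0, 0, 0, 0.7],
    [0, 0, -0.8, 0, 0, 0, 0.7],
    [0, 0, -0.8, 0, 0, 0, 0.7],
    [0, 0, -0.6, 0, 0, 0, 0.7],
    [0, 0, -0.4, 0, 0, 0, 0.7],
    [0, 0, -0.2, 0, 0, 0, 0.7],
    [0, 0, 0, 0, 0, 0, 0],
    [0, 0, 0, 0, 0, 0, 0],
    [0, 0, 0, 0, 0, 0, 0],
    [0, 0, 0, 0, 0, 0, 0],
    [0, 0, 0, 0, 0, 0, 0]
  ]
}}

```text
t: 17.6
tool_pos: [0.4664, -0.0597, 0.0113]
tool_rot: [3.099, 0.513, 0.003]
contact_force: [-0.0, -0.2, 3.8]
opening: 0.0254
```

Request:
{"name": "carry_out", "arguments": {
  "series": [
    [0, 0, 0, 0, 0, 0, 0],
    [0, 0, 0, 0, 0, 0, 0],
    [0, 0, 0, 0, 0, 0, 0]
  ]
}}

```text
t: 17.9
tool_pos: [0.4664, -0.0597, 0.0113]
tool_rot: [3.099, 0.512, 0.003]
contact_force: [-0.4, 1.3, 5.6]
opening: 0.0255
```

Request:
{"name": "carry_out", "arguments": {
  "series": [
    [0, 0, 0.4, 0, 0, 0, 0],
    [0, 0, 0.9, 0, 0, 0, 0],
    [0, 0, 0.9, 0, 0, 0, 0],
    [0, 0, 0.9, 0, 0, 0, 0],
    [0, 0, 0.9, 0, 0, 0, 0],
    [0.78, -0.92, 0.3, 0, 0, 0, 0],
    [0.78, -0.92, 0, 0, 0, 0, 0],
    [0.78, -0.92, 0, 0, 0, 0, 0],
    [0.78, -0.92, 0, 0, 0, 0, 0],
    [0.78, -0.92, 0, 0, 0, 0, 0],
    [0.78, -0.92, 0, 0, 0, 0, 0],
    [0.78, -0.92, 0, 0, 0, 0, 0]
  ]
}}

```text
t: 19.1
tool_pos: [0.6021, -0.2211, 0.1174]
tool_rot: [-3.098, -0.512, 0.002]
contact_force: [-0.3, -0.2, 0.1]
opening: 0.0254
```

Request:
{"name": "carry_out", "arguments": {
  "series": [
    [0.78, -0.92, 0, 0, 0, 0, 0],
    [0, 0, 0, 0, 0, 0, 0],
    [0, 0, 0, 0, 0, 0, 0]
  ]
}}

```text
t: 19.4
tool_pos: [0.6209, -0.2433, 0.1172]
tool_rot: [-3.098, -0.512, 0.002]
contact_force: [-0.0, 0.7, -0.3]
opening: 0.0253
```

Request:
{"name": "carry_out", "arguments": {
  "series": [
    [0.06, 0, -0.6, 0, 0, 0, 0],
    [0, 0, -0.9, 0, 0, 0, 0],
    [0, 0, -0.9, 0, 0, 0, 0],
    [0, 0, -0.8, 0, 0, 0, 0],
    [0, 0, -0.5, 0, 0, 0, 0],
    [0, 0, -0.2, 0, 0, 0, 0],
    [0, 0, -0.1, 0, 0, 0, 0],
    [0, 0, -0.06, 0, 0, 0, 0],
    [0, 0, 0, 0, 0, 0, 0]
  ]
}}

```text
t: 20.3
tool_pos: [0.6236, -0.2437, 0.0173]
tool_rot: [3.099, 0.512, 0.002]
contact_force: [0.4, -0.5, -1.1]
opening: 0.0254
```

Request:
{"name": "carry_out", "arguments": {
  "series": [
    [0, 0, 0, 0, 0, 0, 0.6],
    [0, 0, 0, 0, 0, 0, 0.6],
    [0, 0, 0, 0, 0, 0, 0.6],
    [0, 0, 0, 0, 0, 0, 0.6],
    [0, 0, 0.5, 0, 0, 0, 0.7],
    [0, 0, 0.9, 0, 0, 0, 0.7],
    [0, 0, 0.9, 0, 0, 0, 0.7],
    [0, 0, 0.9, 0, 0, 0, 0.7],
    [0, 0, 0.9, 0, 0, 0, 0.7]
  ]
}}

```text
t: 21.2
tool_pos: [0.6232, -0.2435, 0.1209]
tool_rot: [3.099, 0.513, 0.001]
contact_force: [0.2, 0.0, 0.1]
opening: 0.0599
```

Request:
{"name": "carry_out", "arguments": {
  "series": [
    [-0.88, 0.41, 0, 0, 0, 0, 0.7],
    [-0.88, 0.41, 0, 0, 0, 0, 0.7],
    [-0.88, 0.41, 0, 0, 0, 0, 0.7],
    [-0.88, 0.41, 0, 0, 0, 0, 0.7],
    [-0.88, 0.41, 0, 0, 0, 0, 0.7],
    [-0.88, 0.41, 0, 0, 0, 0, 0.7],
    [-0.88, 0.41, 0, 0, 0, 0, 0.7],
    [-0.88, 0.41, 0, 0, 0, 0, 0.7],
    [0, 0, 0, 0, 0, 0, 0.7],
    [0, 0, 0, 0, 0, 0, 0.7]
  ]
}}

```text
t: 22.2
tool_pos: [0.4474, -0.1616, 0.1198]
tool_rot: [3.098, 0.512, 0.003]
contact_force: [1.1, 0.4, 0.4]
opening: 0.0597
```

Request:
{"name": "carry_out", "arguments": {
  "series": [
    [0.03, 0, -0.8, 0, 0, 0, 0.7],
    [0, 0, -0.8, 0, 0, 0, 0.7],
    [0, 0, -0.8, 0, 0, 0, 0.7],
    [0, 0, -0.8, 0, 0, 0, 0.7],
    [0, 0, -0.6, 0, 0, 0, 0.7],
    [0, 0, -0.4, 0, 0, 0, 0.7],
    [0, 0, -0.1, 0, 0, 0, 0.7],
    [0, 0, 0, 0, 0, 0, 0],
    [0, 0, 0, 0, 0, 0, 0],
    [0, 0, 0, 0, 0, 0, 0],
    [0, 0, 0, 0, 0, 0, 0],
    [0, 0, 0, 0, 0, 0, 0]
  ]
}}

```text
t: 23.4
tool_pos: [0.4488, -0.162, 0.0125]
tool_rot: [3.098, 0.512, 0.003]
contact_force: [0.8, -0.2, 5.2]
opening: 0.0291
```

Request:
{"name": "carry_out", "arguments": {
  "series": [
    [0, 0, 0, 0, 0, 0, 0],
    [0, 0, 0, 0, 0, 0, 0],
    [0, 0, 0, 0, 0, 0, 0]
  ]
}}

```text
t: 23.7
tool_pos: [0.4488, -0.162, 0.0124]
tool_rot: [3.098, 0.512, 0.003]
contact_force: [0.2, -0.5, 6.8]
opening: 0.0291
```

Request:
{"name": "carry_out", "arguments": {
  "series": [
    [0, 0, 0.4, 0, 0, 0, 0],
    [0, 0, 0.9, 0, 0, 0, 0],
    [0, 0, 0.9, 0, 0, 0, 0],
    [0, 0, 0.9, 0, 0, 0, 0],
    [0, 0, 0.9, 0, 0, 0, 0],
    [0.63, 0.95, 0.3, 0, 0, 0, 0],
    [0.63, 0.95, 0, 0, 0, 0, 0],
    [0.63, 0.95, 0, 0, 0, 0, 0],
    [0.63, 0.95, 0, 0, 0, 0, 0],
    [0.63, 0.95, 0, 0, 0, 0, 0],
    [0.63, 0.95, 0, 0, 0, 0, 0],
    [0.63, 0.95, 0, 0, 0, 0, 0]
  ]
}}

```text
t: 24.9
tool_pos: [0.5578, 0.006, 0.1185]
tool_rot: [-3.099, -0.513, 0.002]
contact_force: [1.2, -1.7, -0.1]
opening: 0.0288
```

Request:
{"name": "carry_out", "arguments": {
  "series": [
    [0.63, 0.95, 0, 0, 0, 0, 0],
    [0.63, 0.95, 0, 0, 0, 0, 0],
    [0.63, 0.95, 0, 0, 0, 0, 0],
    [0.63, 0.95, 0, 0, 0, 0, 0],
    [0.63, 0.95, 0, 0, 0, 0, 0],
    [0, 0, 0, 0, 0, 0, 0],
    [0, 0, 0, 0, 0, 0, 0]
  ]
}}

```text
t: 25.6
tool_pos: [0.6361, 0.1238, 0.1182]
tool_rot: [3.099, 0.514, -0.003]
contact_force: [0.8, -0.5, 0.2]
opening: 0.0291
```

Request:
{"name": "carry_out", "arguments": {
  "series": [
    [0.04, -0.03, -0.6, 0, 0, 0, 0],
    [0, 0, -0.9, 0, 0, 0, 0],
    [0, 0, -0.9, 0, 0, 0, 0],
    [0, 0, -0.8, 0, 0, 0, 0],
    [0, 0, -0.5, 0, 0, 0, 0],
    [0, 0, -0.2, 0, 0, 0, 0],
    [0, 0, -0.1, 0, 0, 0, 0],
    [0, 0, -0.04, 0, 0, 0, 0],
    [0, 0, 0, 0, 0, 0, 0]
  ]
}}

```text
t: 26.5
tool_pos: [0.6385, 0.1228, 0.0188]
tool_rot: [3.099, 0.513, 0.003]
contact_force: [0.5, 1.2, -1.3]
opening: 0.0288
```

Request:
{"name": "carry_out", "arguments": {
  "series": [
    [0, 0, 0, 0, 0, 0, 0.55],
    [0, 0, 0, 0, 0, 0, 0.55],
    [0, 0, 0, 0, 0, 0, 0.55],
    [0, 0, 0, 0, 0, 0, 0.55],
    [0, 0, 0.5, 0, 0, 0, 0.55],
    [0, 0, 0.9, 0, 0, 0, 0.55],
    [0, 0, 0.9, 0, 0, 0, 0.55],
    [0, 0, 0.9, 0, 0, 0, 0.55],
    [-0.9, -0.6, 0.9, 0, 0, 0, 0.55],
    [-1, -1, 0.5, 0, 0, 0, 0.55],
    [-1, -1, 0.5, 0, 0, 0, 0.55],
    [-1, -1, 0.5, 0, 0, 0, 0.55]
  ]
}}

```text
t: 27.7
tool_pos: [0.5395, 0.0321, 0.1595]
tool_rot: [3.099, 0.513, 0.002]
contact_force: [0.2, -0.6, 0.0]
opening: 0.0471
```

Request:
{"name": "carry_out", "arguments": {
  "series": [
    [-1, -1, 0, 0, 0, 0, 0.55],
    [-1, -1, 0, 0, 0, 0, 0.55],
    [-1, -1, 0, 0, 0, 0, 0.55],
    [0, 0, 0, 0, 0, 0, 0.55]
  ]
}}

```text
t: 28.1
tool_pos: [0.4634, -0.044, 0.1584]
tool_rot: [3.099, 0.507, 0.0]
contact_force: [0.9, -0.3, 0.5]
opening: 0.0472
```

```bash
python3 - <<'E'
from h import *
p=ctrl.get_image("top");cv2.imwrite("pics/t4.png",p["frame"])
q=ctrl.get_image("scene");cv2.imwrite("pics/s4.png",q["frame"])
cv2.imwrite("pics/t4c.png",cv2.resize(p["frame"][100:200,150:520],None,fx=2.1,fy=2.1,interpolation=2))
f=p["frame"]
W=dict(black=(.6136,-.1632,.049),green=(.638,.123,.049),orange=(.4772,.1785,.045),relay=(.6224,-.2427,.044),hs=(.632,.203,.044))
for n,X in W.items(): print(n,np.round(proj(p,X),1))
E
```

```text
black [428.5 151.1]
green [239.3 135.3]
orange [203. 241.]
relay [480.6 145.9]
hs [187.8 140. ]
```

View pics/t4c.png

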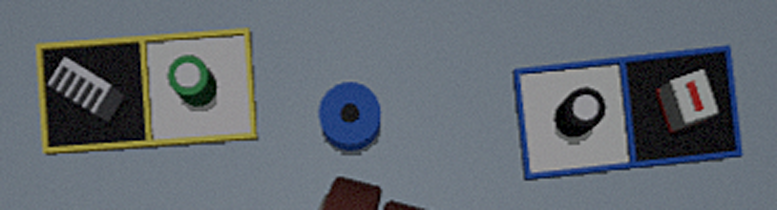

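View pics/s4.png

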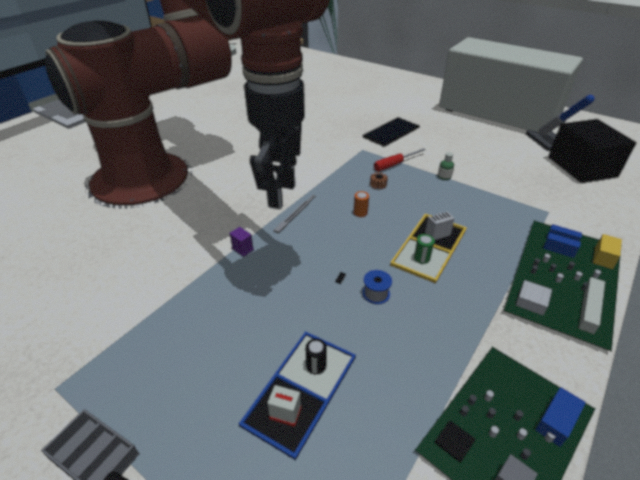

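View pics/t4.png

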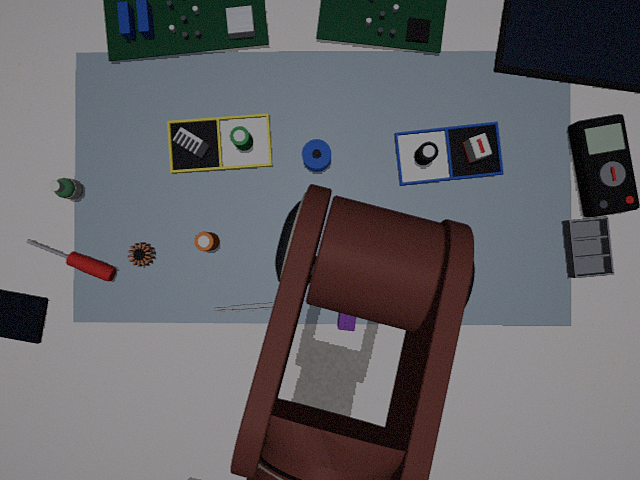

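All four part tops lie within about a pixel of where they should project: black (428.6,151), green (239,135.7), relay (480.5,145.7) and heat sink (188,140.5). All stand upright, the orange capacitor and choke haven't moved, and the gripper is empty and clear. I'm handing the job in.

```bash
python3 - <<'E'
from h import *
print(ctrl.finish_job(), ctrl.get_obs()["t"])
E
```

```text
the job is handed in; nothing more can be done
the job is handed in; nothing more can be done
```

Both repair kits are made up and the job is handed in, at about 28 s of the 106 s allowed; no verdict is reported.

- **Blue tray:** the black capacitor is in the white-floored pocket and the white relay is in the black-floored pocket.
- **Yellow tray:** the green capacitor is in the white-floored pocket and the heat sink is in the black-floored pocket.

**Last checks:** I read the part tops off the final top picture. All four came within about 1 pixel (under 2 mm) of the points worked out for the pocket middles, and both camera views show them upright. The orange capacitor and the choke show at the same pixels as at the start, and the gripper was open and about 0.16 m up.

**What failed or disagreed:**
- **Networks:** several point marks were wrong or doubled, such as the orange capacitor placed on the yellow tray and the relay confused with the purple look-alike. I used my own readings of the top faces and tray edges instead.
- **Release height:** each part was let go about 1–2 mm above where it was held at pickup, so each may have dropped by about that much.
- **Not measured:** I judged that the parts were at rest by eye only.

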